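# Turn the circuit board over in its flip-over soldering fixture

## Task

The first side of the circuit board in the flip-over soldering fixture is finished. Swing the right-hand turn-button off the board leaf, turn the leaf over its spine until it lies flat on the left-hand rests, and then swing the left-hand turn-button back over it to lock it down. Do it with the fingertips alone: push gently, grip and carry nothing, and leave the other things on the desk where they are.

Things in the scene. Friction and masses are not known exactly. Their poses are not given: they have to be found in the camera images.
- fixture: Flip-over soldering fixture, fixed to the desk, turned a little about z. Origin: desk height, below the middle of the spine; x along the spine away from the robot, y to its left, z up. Grey base plate 10 mm high, x -86 to +72, y -118 to +118 mm; dark rests with rubber pads, 44 mm high, on both sides end at y +-112 mm. Beyond the base there is only desk, so fingertips fit below the leaf's lip.
- spine (a point): Middle of the spine: the leaf's hinge axis, 47 mm above the desk, along the fixture's x.
- leaf (a joint): Turn of the board leaf about the spine: 0 = flat on the right-hand rests (component side up), pi/2 = upright, pi = flat on the left-hand rests; it stops at 0 and pi. Friction hinge: the leaf stays at any angle where it is left; at most 4 N at the lip turn it. Each button, while its arm is over the flat leaf, blocks it.
- leaf_lip (a point): Middle of the leaf's outer edge, 140 mm from the axis; moves with the leaf. The leaf is an aluminium frame 6 mm thick (44 to 50 mm above the desk when flat on either side), x -60 to +60 mm, out to 128 mm from the axis; from there to 140 mm runs a black plastic lip, 104 mm wide, 6 mm thick, 22 mm beyond the base. Parts on the board stand up to 8 mm above the frame, none on the frame or lip.
- right_button: Right-hand turn-button, a small steel turning clamp on a post at the near edge of the right-hand rests. Origin on its upright pivot, 52 mm above the desk, at x -74, y -80 mm of the fixture; its x runs along the arm. Arm 33 mm long from the pivot, 14 mm wide, 52 to 58 mm above the desk; on it, along the arm, a thumb fin 7 mm thick, 31 mm out from the pivot, 58 to 74 mm above the desk.
- right_turn (a joint): Turn of the right-hand button: 0 = its arm points along the fixture's +x, squarely over the leaf; grows as its tip swings to the left, towards the spine; pi/2 = arm along the leaf's edge. Clear of the leaf from 1.5 on; stops at -0.4 and 2.4. It stays where it is left; about 1 N at its tip moves it.
- right_tip (a point): Outer end of the right-hand button's thumb fin: 31 mm from the pivot, 66 mm above the desk.
- left_button: Left-hand turn-button, the mirror image of the right-hand one, of the same sizes. Origin on its upright pivot, 52 mm above the desk, at x -74, y +80 mm of the fixture; its x runs along the arm.
- left_turn (a joint): Turn of the left-hand button: 0 = its arm points along the fixture's +x, squarely over a leaf that lies on the left; grows as its tip swings to the right, towards the spine; clear of the leaf from 1.5 on; stops at -0.4 and 2.4. It stays where it is left; about 1 N at its tip moves it.
- left_tip (a point): Tip of the left-hand button's thumb fin: 31 mm from the pivot, 66 mm above the desk.
- pliers: Loose bystander: red-handled long-nose pliers, 44 x 151 x 10 mm, lying on the desk in front of the fixture; origin at the centre of the underside, long axis y.
- small_jar: Loose bystander: small brown jar with a white lid, 45 mm wide and 52 mm high, in front of the fixture's left side; origin under its centre.
- ball_pen: Loose bystander: black ball pen, 134 mm long, 9 mm thick, lying to the right of the fixture; origin under its centre, long axis y.
- component_box: Loose bystander: flat grey-blue assortment box with a closed lid, 98 x 128 x 35 mm, to the right of the fixture; origin under its centre.

How it is judged:
By the outcome, as a careful person would: the job done as asked, in the order asked, and still so for the second after the job is handed in, with the robot touching nothing.
It also fails if it takes over 72 s, if anything falls off the work surface, if the arm or the gripper's body presses on something with over 40 N, if the wrist force passes 120 N, or if a joint passes its speed limit or range.

## Robot

A 6-joint arm with a two-finger parallel gripper is mounted at the origin on the work surface; the furniture and walls round the work are solid. World frame = base frame: x ahead of the robot, y to its left, z up, the work surface at z = 0. Lengths are in m, angles in rad, forces in N, time in s.
With the tool pointing down it reaches from about 0.275 to 1 m from the base axis. Payload 8.4 kg.
Tool frame: the origin (TCP) lies on the centre line of the jaws, within the pads' length; the fingertips stand 19 mm ahead of it and the grasp point (between the pads) is the TCP; z points along the fingers, y is the line along which they close (so a half turn about z gives the same grasp; the last joint's range is limited). The gripper opens to 85 mm and grips with 20 to 120 N. Pads are 22 mm wide; open, the fingers measure 114 mm over their backs; the gripper's body (76 mm by 85 mm) begins 54 mm behind the grasp point. The pads swing forward as they close: fully open they stand 13 mm farther back than shut.
Start: joints at [-1.234, 0.353, 1.633, -0, 1.155, -0.002], TCP at [0.208, -0.589, 0.25] pointing down, gripper open.
Joint ranges: [-2.63, 2.63], [-0.92, 2.1], [0.06, 2.66], [-1.3, 4.44], [0, 2.69], [-3.02, 3.02]. Speed limits (rad/s): [2.22, 2.22, 2.79, 3.14, 3.14, 3.14].

## Interface

Orientations are given as a unit quaternion [w, x, y, z].
In Python, from rig import sensors, vision, job gives the robot as it stands.
- The arm moves only by the tool inch_along, called after "Call:" as name(argument=value, ...), one argument or row to a line, values as JSON. Schema: {"type":"object","properties":{"increments":{"type":"object","properties":{"rows":{"type":"array","items":{"type":"array","items":{"type":"number"},"minItems":5,"maxItems":5},"minItems":1,"maxItems":8}},"additionalProperties":false,"required":["rows"]},"only":{"type":"string"},"quiet":{"type":"boolean"},"lines":{"type":"string"}},"required":["increments"],"additionalProperties":false}. increments is an object whose key "rows" holds a list of rows, 1 to 8 of them, each of 5 numbers: the finger opening in m, then dx, dy, dz in m, then a turn about the tool's z in rad; each row shifts and turns the commanded pose from where the row before left it, along the tool's axes as they then stand; what a row does not reach is not made up. A row lasts 1/10 s, in which the tool goes at most 0.05 m and 0.15 rad, less where a joint would pass 70% of its speed; a pose out of reach is approached as far as the arm can. The fingers move at their own pace and stop on an object; the grip force is fixed at half the most. Time passes only in rows, so rows that do not move let the fingers close. The tool returns the time, the measured TCP pose, the force, the opening and the grip force at its end. only (a regular expression) keeps the lines of the reply that match it, lines (a string "A,B") keeps lines A to B, and quiet returns only ok. Input that does not fit is refused with a message, and nothing moves.
- sensors.read_state(): the state, without advancing time (a new reading comes with each control period).
- vision.get_image(name): name is "scene" or "top" or "wrist"; returns the picture (384x512x3 uint8, red, green, blue); there is no depth.
- vision.calibration(name): a dict with "fx", "fy", "cx", "cy" (pixels), "camera_from_world" (4x4, takes a point from world to camera coordinates); the wrist camera has in their place "hand_eye" (4x4, takes a point from camera to tool coordinates, whose origin is the TCP and whose axes are the flange's). Camera axes: x right, y down, z forward; pixel columns grow to the right and rows downward; lengths in m; the calibration is good to about 2 mm. A picture is of the moment at which its call begins: read the wrist's pose just before it. calibration takes no time and is no camera call.
- job.finish_job(): hands the job in; it is judged then, once.
The state is a dict: "time": time; "q": joint angles; "joint_vel": joint speeds; "effort": joint torques, N m; "eef_pos": TCP position; "tcp_rot": TCP orientation; "ft_force": force on the tool from outside, world axes, zero at the start; "wrist_torque": the same for the moment, N m; "opening": finger opening in m; "gripper_force": force on a finger pad.
Only numpy, scipy, OpenCV 4.12 (cv2) and the standard library are available. Lean on these libraries where they do the work, as an engineer would, in place of code of your own. Each camera call takes 0.05 s, during which the arm holds its last target. There are 200 camera calls.

## Working session

There is one attempt and no reset: what is moved stays moved. The work goes in short steps, Python scripts to look and compute and a tool call to move; the robot and the scene stay as the last step left them, time stands still between calls to the robot, and variables do not carry over. Pictures are saved under pics/ and viewed, at most 10 in all, crops included, and the job is handed in when it is done.

```bash
mkdir -p pics; ls; python3 - <<'E'
from rig import sensors, vision
import cv2, numpy as np
s=sensors.read_state(); print({k:np.round(v,3).tolist() for k,v in s.items()})
for n in("scene","top"):
    im=vision.get_image(n); cv2.imwrite(f"pics/{n}0.png",im[:,:,::-1])
    c=vision.calibration(n); print(n,c)
E
```

```text
pics
{'time': 0.0, 'q': [-1.234, 0.354, 1.634, 0.0, 1.155, -0.002], 'joint_vel': [0.001, 0.0, -0.001, 0.0, 0.001, -0.0], 'effort': [0.003, -60.526, -34.207, 0.0, 0.01, 0.0], 'eef_pos': [0.208, -0.589, 0.25], 'tcp_rot': [-0.001, 0.986, 0.169, -0.0], 'ft_force': [-0.062, -0.116, -0.064], 'wrist_torque': [0.0, 0.005, 0.05], 'gripper_force': 0.0, 'opening': 0.085}
scene {'fx': 408.93764145619787, 'fy': 408.93764145619787, 'cx': 251.2239427952118, 'cy': 194.39369312825272, 'camera_from_world': array([[-0.58931256, -0.8077319 , -0.01673012,  0.25576965],
       [-0.43879001,  0.33738681, -0.8328466 ,  0.31616984],
       [ 0.67836129, -0.48346595, -0.55325097,  0.85869726],
       [ 0.        ,  0.        ,  0.        ,  1.        ]])}
top {'fx': 428.692565323909, 'fy': 428.692565323909, 'cx': 259.273496433107, 'cy': 194.0076535276657, 'camera_from_world': array([[-0.03162655, -0.99949251,  0.00380586, -0.03820705],
       [-0.97858312,  0.03018956, -0.20362632,  0.5181255 ],
       [ 0.20340808, -0.01016435, -0.97904129,  1.09894469],
       [ 0.        ,  0.        ,  0.        ,  1.        ]])}
```

View pics/top0.png

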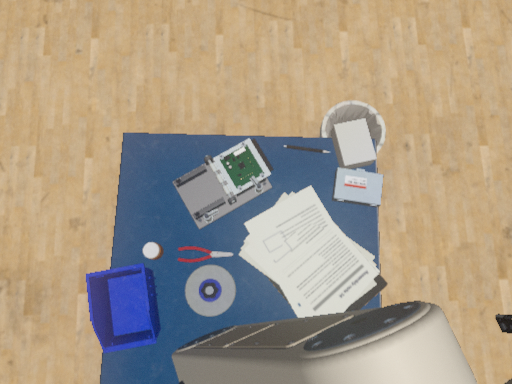

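View pics/scene0.png

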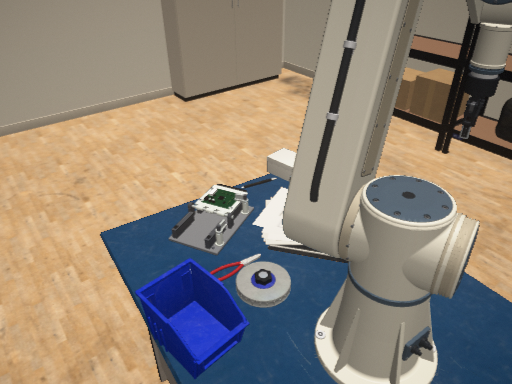

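The top view shows the fixture at about (222,183), with the leaf (white frame, green board) on its right and the black lip near (262,153). The pliers are at (205,254), jar (152,250), pen (306,149) and box (358,186). I'll zoom in on the fixture.

```bash
python3 - <<'E'
import cv2
im=cv2.imread("pics/top0.png")[128:238,165:285]
cv2.imwrite("pics/top0c.png",cv2.resize(im,None,fx=5.4,fy=5.4,interpolation=cv2.INTER_CUBIC))
E
```

```text
(no output)
```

View pics/top0c.png

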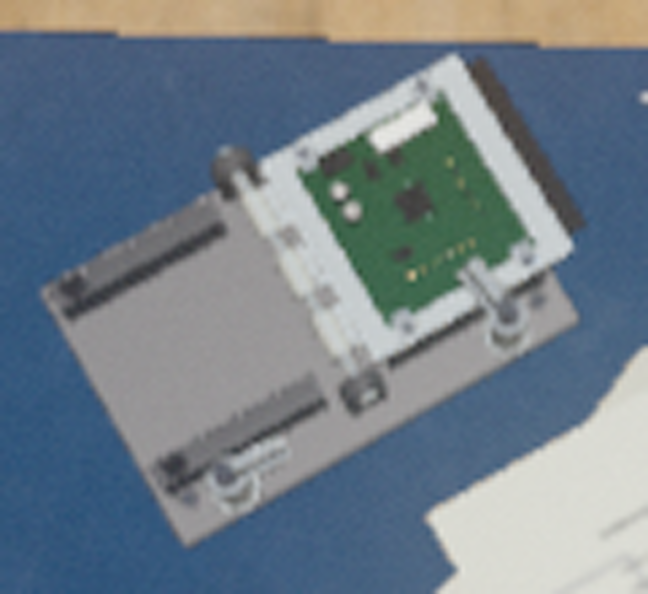

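The zoom shows the base corners at crop (190,547), (42,290) and (578,318). The leaf corners are at (575,245) and (458,55). The right button's arm runs from (508,310) to (470,265), over the leaf. The left one runs (225,475) to (285,450), pointing at the spine. Next I'll fit the fixture pose.

```bash
cat >h.py <<'E'
import numpy as np
from rig import sensors, vision
from scipy.spatial.transform import Rotation as R
def ray(name,uv,z):
    c=vision.calibration(name); T=np.linalg.inv(c["camera_from_world"])
    d=T[:3,:3]@[(uv[0]-c["cx"])/c["fx"],(uv[1]-c["cy"])/c["fy"],1]
    return T[:3,3]+d*(z-T[2,3])/d[2]
def proj(name,p):
    c=vision.calibration(name); q=c["camera_from_world"]@np.append(p,1)
    return np.array([c["fx"]*q[0]/q[2]+c["cx"],c["fy"]*q[1]/q[2]+c["cy"]])
def fit(P,W):
    P=np.array(P)[:,:2];W=np.array(W)[:,:2]
    p=P-P.mean(0);w=W-W.mean(0)
    a=np.arctan2((p[:,0]*w[:,1]-p[:,1]*w[:,0]).sum(),(p*w).sum())
    M=np.array([[np.cos(a),-np.sin(a)],[np.sin(a),np.cos(a)]])
    t=W.mean(0)-M@P.mean(0)
    return a,t,W-(P@M.T+t)
def pose(s=None):
    s=s or sensors.read_state(); q=s["tcp_rot"]
    return np.array(s["eef_pos"]),R.from_quat([q[1],q[2],q[3],q[0]]).as_matrix()
E
python3 - <<'E'
from h import *
F=[(-86,118,10),(72,118,10),(-86,-118,10),(-60,-128,50),(60,-128,50)]
px=[(190,547),(42,290),(578,318),(575,245),(458,55)]
W=[ray("top",(165+x/5.4,128+y/5.4),f[2]/1e3) for f,(x,y) in zip(F,px)]
a,t,r=fit(np.array(F)/1e3,W); print(a,t,"\n",r.round(4))
M=np.array([[np.cos(a),-np.sin(a)],[np.sin(a),np.cos(a)]])
inv=lambda w:(M.T@(w[:2]-t)).round(4)
for n,p,z in[("Rtip",(470,265),.07),("Rpiv",(508,310),.06),("Lpiv",(225,475),.06),("Ltip",(285,450),.07),("lipA",(585,222),.05),("lipB",(482,57),.05)]:
    w=ray("top",(165+p[0]/5.4,128+p[1]/5.4),z);print(n,w.round(4),inv(w))
p,Q=pose();print(p,Q.round(2))
for n,f in [("lip",(0,-.134)),("Rpiv",(-.074,-.08)),("Lpiv",(-.074,.08)),("liplft",(0,.14))]:print(n,M@f+t)
for n,u,z in [("box",(358,186),.035),("pen",(306,149),.005),("bigbox",(354,142),.1)]:
    print(n,ray("top",u,z),inv(ray("top",u,z)))
c=vision.calibration("wrist");print(c)
E
```

```text
0.5067236129064686 [0.56310879 0.05045454] 
 [[ 0.0012 -0.0016]
 [-0.0004 -0.0019]
 [-0.0002  0.0032]
 [ 0.001   0.0011]
 [-0.0016 -0.0009]]
Rtip [ 0.56   -0.0363  0.07  ] [-0.0449 -0.0744]
Rpiv [ 0.5389 -0.0545  0.06  ] [-0.0721 -0.08  ]
Lpiv [0.4604 0.0865 0.06  ] [-0.0723  0.0814]
Ltip [0.4702 0.0562 0.07  ] [-0.0785  0.0501]
lipA [ 0.5856 -0.095   0.05  ] [-0.0509 -0.138 ]
lipB [ 0.6746 -0.0455  0.05  ] [ 0.051 -0.138]
[ 0.2075765  -0.58910618  0.2496405 ] [[ 0.94  0.33 -0.  ]
 [ 0.33 -0.94  0.  ]
 [ 0.   -0.   -1.  ]]
lip [ 0.62814103 -0.06670693]
Rpiv [ 0.5372329  -0.05540593]
Lpiv [0.45958247 0.08448836]
liplft [0.49516467 0.17286204]
box [ 0.53458198 -0.3261438   0.035     ] [-0.2077 -0.3154]
pen [ 0.65433802 -0.19295038  0.005     ] [-0.0384 -0.2571]
bigbox [ 0.63975101 -0.30886043  0.1       ] [-0.1074 -0.3514]
{'fx': 345.5982930484134, 'fy': 345.5982930484134, 'cx': 253.5813327544286, 'cy': 190.4662670125075, 'hand_eye': array([[-1.40222723e-06, -9.58327456e-01, -2.85671993e-01,
         7.25974108e-02],
       [ 9.99999920e-01, -1.15300674e-04,  3.81884040e-04,
         1.90831507e-04],
       [-3.98908134e-04, -2.85671969e-01,  9.58327380e-01,
        -1.22287978e-01],
       [ 0.00000000e+00,  0.00000000e+00,  0.00000000e+00,
         1.00000000e+00]])}
```

The fit holds to 3 mm: fixture origin (0.563, 0.050), yaw 0.507, right_turn about 0.2, left_turn about 1.7. I'll close the fingers and travel to above the right side, then turn the tool so that its x is the fixture's y and its y is the fixture's x.

Call:
inch_along(
  increments={"rows":[[0,0.037,-0.027,0,0],[0,0.037,-0.027,0,0],[0,0.037,-0.027,0,0],[0,0.037,-0.027,0,0],[0,0.037,-0.027,0,0],[0,0.037,-0.027,0,0],[0,0.037,-0.027,0,0],[0,0.037,-0.027,0,0]]},
)

```text
time: 0.9
eef_pos: [0.4157, -0.2856, 0.2502]
tcp_rot: [-0.0, 0.986, 0.169, -0.0]
ft_force: [0.8, -0.6, 0.2]
opening: -0.0001
gripper_force: 0.0
```

Call:
inch_along(
  increments={"rows":[[0,0.037,-0.027,0,0],[0,0.037,-0.027,0,0],[0,0.037,-0.027,0,0],[0,0.037,-0.027,0,0],[0,0.037,-0.027,0,0],[0,0.037,-0.027,0,0],[0,0,0,0,-0.15],[0,0,0,0,-0.15]]},
)

```text
time: 1.7
eef_pos: [0.571, -0.0592, 0.2497]
tcp_rot: [-0.0, 0.948, 0.318, -0.0]
ft_force: [-0.2, -0.0, 0.5]
opening: 0.0002
gripper_force: 0.0
```

Call:
inch_along(
  increments={"rows":[[0,0,0,0,-0.15],[0,0,0,0,-0.15],[0,0,0,0,-0.15],[0,0,0,0,-0.15],[0,0,0,0,-0.15],[0,0,0,0,-0.15],[0,0,0,0,-0.15],[0,0,0,0,-0.15]]},
)

```text
time: 2.5
eef_pos: [0.5704, -0.0607, 0.2499]
tcp_rot: [-0.0, 0.604, 0.797, -0.0]
ft_force: [0.2, -0.2, 0.5]
opening: 0.0
gripper_force: 0.0
```

Call:
inch_along(
  increments={"rows":[[0,0,0,0,-0.15],[0,0,0,0,-0.09],[0,0,0,0,0]]},
)

```text
time: 2.8
eef_pos: [0.5704, -0.0608, 0.25]
tcp_rot: [-0.0, 0.506, 0.862, -0.0]
ft_force: [0.1, 0.4, -1.6]
opening: 0.0001
gripper_force: 0.0
```

```bash
cat >>h.py <<'E'
A=0.507;T=np.array([.5631,.0505]);M=np.array([[np.cos(A),-np.sin(A)],[np.sin(A),np.cos(A)]])
def fx(p): return np.append(M.T@(np.array(p)[:2]-T),p[2]).round(4)
def wpx(p): # world point -> wrist pixel
    c=vision.calibration("wrist");P,Q=pose();h=c["hand_eye"];v=h[:3,:3].T@(Q.T@(np.array(p)-P)-h[:3,3])
    return np.array([c["fx"]*v[0]/v[2]+c["cx"],c["fy"]*v[1]/v[2]+c["cy"]])
def wray(uv,z):
    c=vision.calibration("wrist");P,Q=pose();h=c["hand_eye"]
    d=Q@h[:3,:3]@[(uv[0]-c["cx"])/c["fx"],(uv[1]-c["cy"])/c["fy"],1];o=P+Q@h[:3,3]
    return o+d*(z-o[2])/d[2]
def where():
    s=sensors.read_state();p,Q=pose(s)
    print("t",round(s["time"],2),"fix",fx(p),"yaw",round(np.arctan2(Q[1,0],Q[0,0])-A,3),"F",(M.T@s["ft_force"][:2]).round(1),round(s["ft_force"][2],1),"op",round(s["opening"],3))
E
python3 - <<'E'
from h import *
import cv2
where(); im=vision.get_image("wrist"); cv2.imwrite("pics/w1.png",im[:,:,::-1])
E
```

```text
t 2.8 fix [-0.0476 -0.1008  0.25  ] yaw 1.573 F [0.3 0.2] -1.6 op 0.0
```

View pics/w1.png

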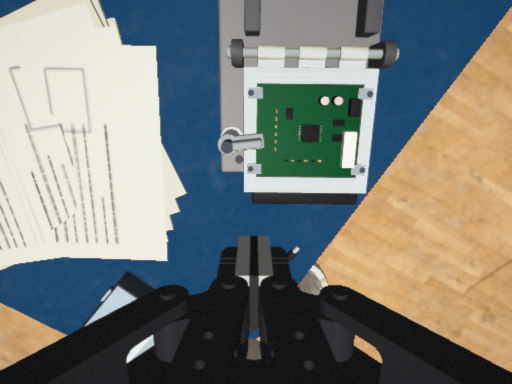

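The wrist view shows the frame's outer corners at (244,193) and (366,194), the lip's edge at row 204, and the right button's fin from (228,146) to (263,142). The fingertips are at (255,240). I'll check these against the fit.

```bash
python3 - <<'E'
from h import *
for n,u,z in [("c1",(244,193),.05),("c2",(366,194),.05),("lip",(305,204),.05),("piv",(229,147),.058),("tip",(263,142),.074),("base",(221,171),.01),("spineend",(233,53),.047)]:print(n,fx(wray(u,z)))
p,Q=pose()
for d in (.0,.006,.019,.032):print(d,wpx(p-[0,0,d]).round(0))
E
```

```text
c1 [-0.0573 -0.1269  0.05  ]
c2 [ 0.0617 -0.1281  0.05  ]
lip [ 0.0027 -0.1383  0.05  ]
piv [-0.0703 -0.0805  0.058 ]
tip [-0.0397 -0.0735  0.074 ]
base [-0.083  -0.1144  0.01  ]
spineend [-0.0659  0.0007  0.047 ]
0.0 [254. 277.]
0.006 [254. 269.]
0.019 [254. 255.]
0.032 [254. 242.]
```

Call:
inch_along(
  increments={"rows":[[0,0,0,0.05,0],[0,0,0,0.05,0],[0,0,0,0.045,0],[0,0,0,0.024,0],[0,0,0,0,0],[0,0.008,0,0,0],[0,0.006,0,0,0],[0,0.006,0,0,0]]},
)

```text
time: 3.65
eef_pos: [0.5619, -0.043, 0.0831]
tcp_rot: [0.002, 0.507, 0.862, 0.001]
ft_force: [1.1, -2.8, 0.6]
opening: 0.0002
gripper_force: 0.9
```

Call:
inch_along(
  increments={"rows":[[0,0.005,0,0,0],[0,0.005,0,0,0],[0,0.004,-0.004,0,0],[0,0.004,-0.004,0,0],[0,0.004,-0.004,0,0],[0,0.002,-0.003,0,0],[0,0,0,0,0]]},
)

```text
time: 4.35
eef_pos: [0.5351, -0.0295, 0.0811]
tcp_rot: [-0.001, 0.507, 0.862, -0.0]
ft_force: [1.2, 1.0, 0.1]
opening: -0.0
gripper_force: 0.7
```

```bash
python3 -c "
from h import *
where()"
```

```text
t 4.35 fix [-0.0634 -0.0563  0.0811] yaw 1.572 F [1.5 0.3] 0.1 op -0.0
```

Call:
inch_along(
  increments={"rows":[[0,0,-0.003,0,0],[0,0,-0.002,0,0],[0,0,0.01,0,0],[0,0,0,-0.04,0],[0,-0.05,0.03,-0.05,0],[0,-0.05,0.02,-0.05,0],[0,0,0,0,0]]},
)

```text
time: 5.05
eef_pos: [0.6082, -0.0716, 0.1931]
tcp_rot: [0.005, 0.507, 0.862, 0.002]
ft_force: [1.1, -0.3, -0.4]
opening: 0.0005
gripper_force: 0.0
```

```bash
python3 - <<'E'
from h import *
import cv2
where(); im=vision.get_image("wrist"); cv2.imwrite("pics/w2.png",im[:,:,::-1])
for f in [(-.072,-.08,.058)]+[(-.072+.031*np.cos(a),-.08+.031*np.sin(a),.074) for a in (1.5,1.7,1.9)]:
    print(wpx(np.append(M@f[:2]+T,f[2])).round(0))
E
```

```text
t 5.05 fix [-0.0199 -0.1287  0.1931] yaw 1.571 F [ 0.9 -0.8] -0.4 op 0.0
[184. 125.]
[180.  80.]
[171.  80.]
[162.  82.]
```

View pics/w2.png

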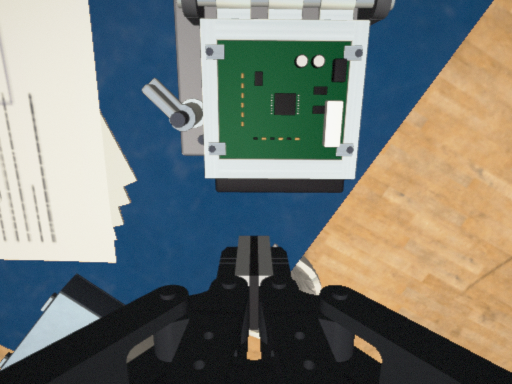

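The right button has swung to about 2.3 (fin from (180,118) to (150,85)), so it's clear of the leaf. Next I'll lower the closed fingertips outside the lip and bring them gently against its edge.

Call:
inch_along(
  increments={"rows":[[0,-0.04,0.021,0,0],[0,0,0,0.05,0],[0,0,0,0.05,0],[0,0,0,0.036,0],[0,0,0,0,0],[0,0.008,0,0,0],[0,0.006,0,0,0],[0,0.002,0,0,0]]},
)

```text
time: 5.9
eef_pos: [0.6337, -0.0811, 0.0545]
tcp_rot: [0.003, 0.506, 0.863, -0.0]
ft_force: [2.9, -15.6, -2.3]
opening: 0.0001
gripper_force: 8.0
```

```bash
python3 -c "
from h import *
where()"
```

```text
t 5.9 fix [-0.0022 -0.1493  0.0545] yaw 1.574 F [ -5. -15.] -2.3 op 0.0
```

Contact is made at about 15 N. I'll lift a little and watch whether the lip follows.

Call:
inch_along(
  increments={"rows":[[0,0,0,-0.004,0],[0,0,0,-0.004,0],[0,0,0,-0.004,0],[0,0,0,0,0]]},
)

```text
time: 6.3
eef_pos: [0.6335, -0.0807, 0.0672]
tcp_rot: [0.003, 0.506, 0.862, 0.0]
ft_force: [0.8, -6.4, 0.1]
opening: -0.0001
gripper_force: 2.9
```

```bash
python3 - <<'E'
from h import *
import cv2
where(); im=vision.get_image("wrist"); cv2.imwrite("pics/w3.png",im[:,:,::-1])
im=vision.get_image("scene"); cv2.imwrite("pics/s3.png",im[:,:,::-1])
E
```

```text
t 6.3 fix [-0.0022 -0.1489  0.0672] yaw 1.572 F [-2.4 -6. ] 0.1 op -0.0
```

View pics/w3.png

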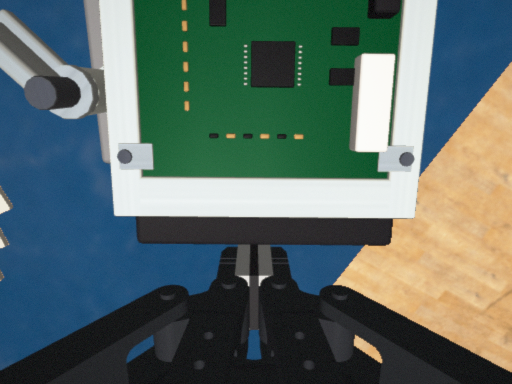

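The lip now spans (137–391, 243) and the frame's outer edge spans (115–415, 217). I'll work out the lip's height from those widths.

```bash
python3 - <<'E'
from h import *
for z in (.05,.056,.062,.068):
    print(z,[fx(wray(u,z))[:2] for u in ((137,243),(391,243),(115,217),(415,217))])
E
```

```text
0.05 [array([-0.0535, -0.1423]), array([ 0.0584, -0.1423]), array([-0.0618, -0.1301]), array([ 0.0674, -0.13  ])]
0.056 [array([-0.0513, -0.1394]), array([ 0.0558, -0.1394]), array([-0.0592, -0.1277]), array([ 0.0643, -0.1277])]
0.062 [array([-0.0491, -0.1366]), array([ 0.0532, -0.1365]), array([-0.0567, -0.1254]), array([ 0.0613, -0.1253])]
0.068 [array([-0.0469, -0.1337]), array([ 0.0505, -0.1337]), array([-0.0541, -0.1231]), array([ 0.0583, -0.123 ])]
```

The lip has risen by about 10 mm, so the leaf follows the fingers. I'll carry on along the arc.

Call:
inch_along(
  increments={"rows":[[0,0.002,0,-0.003,0],[0,0.001,0,-0.005,0],[0,0.0015,0,-0.005,0],[0,0.0015,0,-0.005,0],[0,0.0015,0,-0.005,0],[0,0.0015,0,-0.005,0],[0,0,0,0,0]]},
)

```text
time: 7.1
eef_pos: [0.6308, -0.0752, 0.0967]
tcp_rot: [0.005, 0.506, 0.862, -0.0]
ft_force: [2.6, -17.5, 6.1]
opening: 0.0002
gripper_force: 8.7
```

```bash
python3 - <<'E'
from h import *
import cv2
where(); im=vision.get_image("wrist"); cv2.imwrite("pics/w4.png",im[:,:,::-1])
E
```

```text
t 7.1 fix [-0.0019 -0.1427  0.0967] yaw 1.573 F [ -6.2 -16.6] 6.1 op 0.0
```

View pics/w4.png

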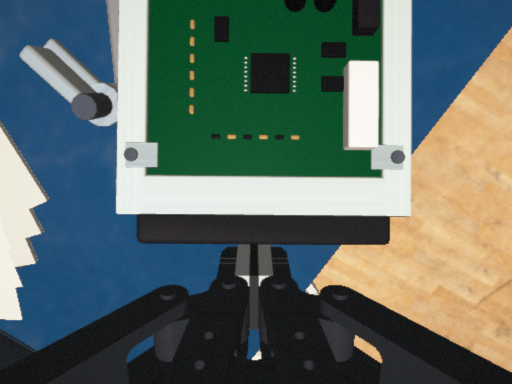

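Same relative view: the lip is at (137–389, 243), which puts its height at about 0.09 and theta at about 0.29. I'll keep following the arc.

Call:
inch_along(
  increments={"rows":[[0,0.0015,0,-0.006,0],[0,0.002,0,-0.006,0],[0,0.0025,0,-0.006,0],[0,0.003,0,-0.006,0],[0,0.0033,0,-0.006,0],[0,0.0037,0,-0.006,0],[0,0.004,0,-0.006,0],[0,0,0,0,0]]},
)

```text
time: 7.95
eef_pos: [0.6206, -0.0564, 0.139]
tcp_rot: [0.005, 0.506, 0.862, 0.001]
ft_force: [0.8, -10.8, 7.8]
opening: 0.0005
gripper_force: 5.3
```

```bash
python3 - <<'E'
from h import *
import cv2
where(); im=vision.get_image("wrist"); cv2.imwrite("pics/w5.png",im[:,:,::-1])
# lip: dark band above the fingers; measure its width in the rows above row 243
g=im.max(2)
for r in (225,232,238,244,250):
    c=np.where(g[r,60:460]<45)[0]+60; print(r,c.min() if len(c) else None,c.max() if len(c) else None,len(c))
E
```

```text
t 7.95 fix [-0.0016 -0.1214  0.139 ] yaw 1.573 F [-4.5 -9.8] 7.8 op 0.001
225 139 386 248
232 138 387 250
238 139 387 249
244 250 257 8
250 224 283 34
```

Still tracking, with theta at about 0.63. I'll continue towards upright.

Call:
inch_along(
  increments={"rows":[[0,0.008,0,-0.01,0],[0,0.0095,0,-0.009,0],[0,0.0105,0,-0.008,0],[0,0.011,0,-0.007,0],[0,0.012,0,-0.006,0],[0,0.012,0,-0.005,0],[0,0,0,0,0]]},
)

```text
time: 8.7
eef_pos: [0.5872, 0.0018, 0.1812]
tcp_rot: [0.001, 0.506, 0.862, 0.001]
ft_force: [-0.3, -0.3, -0.3]
opening: 0.0003
gripper_force: 0.0
```

```bash
python3 - <<'E'
from h import *
import cv2
where(); im=vision.get_image("wrist"); cv2.imwrite("pics/w6.png",im[:,:,::-1])
cv2.imwrite("pics/s6.png",vision.get_image("scene")[:,:,::-1])
E
```

```text
t 8.7 fix [-0.0026 -0.0543  0.1812] yaw 1.573 F [-0.4 -0.1] -0.3 op 0.0
```

View pics/w6.png

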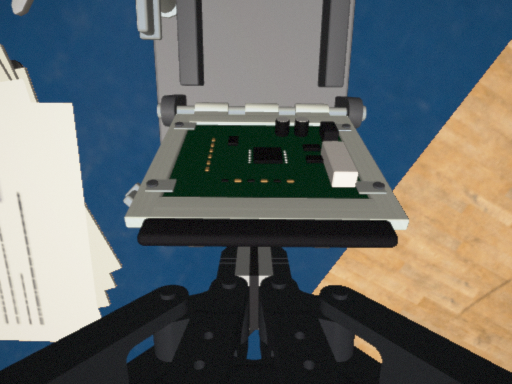

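The leaf stands at about 70° with the lip at (142–395, 243), and nothing presses on it now. I'll push left towards upright, with the tips a little lower.

Call:
inch_along(
  increments={"rows":[[0,0.008,0,0.004,0],[0,0.008,0,0,0],[0,0.008,0,0,0],[0,0.008,0,0,0],[0,0.008,0,0,0],[0,0,0,0,0]]},
)

```text
time: 9.4
eef_pos: [0.5668, 0.0364, 0.1747]
tcp_rot: [-0.001, 0.506, 0.862, -0.0]
ft_force: [-0.8, 0.8, 0.4]
opening: -0.0001
gripper_force: 0.0
```

```bash
python3 -c "
from h import *
where()"
```

```text
t 9.4 fix [-0.0036 -0.0141  0.1747] yaw 1.573 F [-0.3  1.1] 0.4 op -0.0
```

Call:
inch_along(
  increments={"rows":[[0,0.008,0,0,0],[0,0.008,0,0,0],[0,0.008,0,0,0],[0,0.008,0,0,0],[0,0,0,0,0]]},
)

```text
time: 9.9
eef_pos: [0.5514, 0.0643, 0.1748]
tcp_rot: [-0.0, 0.506, 0.862, 0.0]
ft_force: [-0.4, -0.4, -0.3]
opening: 0.0001
gripper_force: 0.0
```

```bash
python3 - <<'E'
from h import *
import cv2
where(); im=vision.get_image("wrist"); cv2.imwrite("pics/w7.png",im[:,:,::-1])
cv2.imwrite("pics/s7.png",vision.get_image("scene")[:,:,::-1])
E
```

```text
t 9.9 fix [-0.0036  0.0178  0.1748] yaw 1.572 F [-0.5 -0.1] -0.3 op 0.0
```

View pics/w7.png

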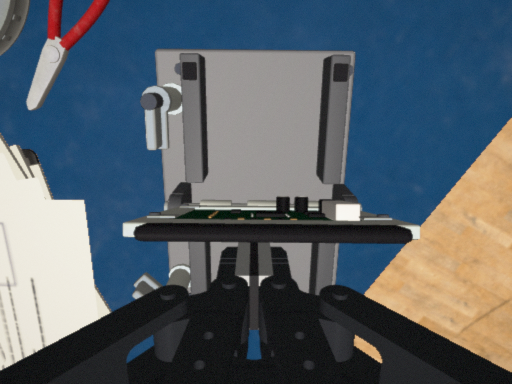

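The leaf is just past upright: the lip edge is at row 232 (136–411), and the left button's arm points at the spine, (152,101) to (157,148), clear of the leaf. I'll push left and down along the arc with the tip corner.

Call:
inch_along(
  increments={"rows":[[0,0.0075,0,-0.0015,0],[0,0.0075,0,-0.0012,0],[0,0.012,0,0.0037,0],[0,0.0115,0,0.004,0],[0,0.011,0,0.0063,0],[0,0.0113,0,0.0065,0],[0,0,0,0,0]]},
)

```text
time: 10.7
eef_pos: [0.5208, 0.1177, 0.1558]
tcp_rot: [-0.001, 0.506, 0.862, -0.001]
ft_force: [0.2, 0.3, 0.5]
opening: 0.0001
gripper_force: 0.0
```

```bash
python3 -c "
from h import *
where()"
```

```text
t 10.7 fix [-0.0043  0.0793  0.1558] yaw 1.573 F [0.3 0.2] 0.5 op 0.0
```

Call:
inch_along(
  increments={"rows":[[0,0.01,0,0.0087,0],[0,0.0097,0,0.0087,0],[0,0.0077,0,0.011,0],[0,0.0076,0,0.0111,0],[0,0,0,0,0]]},
)

```text
time: 11.2
eef_pos: [0.5037, 0.1475, 0.1156]
tcp_rot: [-0.001, 0.506, 0.862, -0.001]
ft_force: [-0.3, -0.3, -0.1]
opening: 0.0002
gripper_force: 0.0
```

```bash
python3 - <<'E'
from h import *
import cv2
where(); im=vision.get_image("wrist"); cv2.imwrite("pics/w8.png",im[:,:,::-1])
cv2.imwrite("pics/s8.png",vision.get_image("scene")[:,:,::-1])
E
```

```text
t 11.2 fix [-0.0048  0.1136  0.1156] yaw 1.573 F [-0.4 -0.1] -0.1 op 0.0
```

View pics/w8.png

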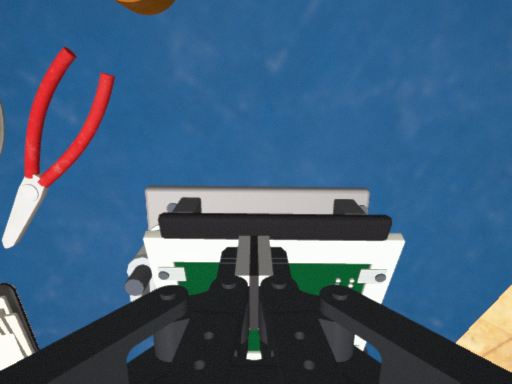

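The leaf is coming down solder side up, with the lip at (160–390, 225) just ahead of the fingertips at (255,240). The button at (140,275) is clear. I'll push it down to the rests, slowly, watching force. That was my tenth picture, so from here on I'll check by numbers only.

Call:
inch_along(
  increments={"rows":[[0,0.0045,0,0.0125,0],[0,0.0042,0,0.0125,0],[0,0.0015,0,0.008,0],[0,0.001,0,0.007,0],[0,0,0,0.004,0],[0,0,0,0,0]]},
)

```text
time: 11.9
eef_pos: [0.4996, 0.1566, 0.0728]
tcp_rot: [-0.0, 0.507, 0.862, -0.001]
ft_force: [0.1, 0.4, 0.5]
opening: -0.0001
gripper_force: 0.0
```

```bash
python3 -c "
from h import *
where()"
```

```text
t 11.9 fix [-0.004   0.1236  0.0728] yaw 1.572 F [0.2 0.3] 0.5 op -0.0
```

Call:
inch_along(
  increments={"rows":[[0,0,0,0.003,0],[0,0,0,0.002,0],[0,0,0,0,0]]},
)

```text
time: 12.2
eef_pos: [0.5002, 0.1568, 0.069]
tcp_rot: [0.0, 0.507, 0.862, 0.0]
ft_force: [-1.6, -0.7, 4.2]
opening: 0.0001
gripper_force: 1.9
```

```bash
python3 - <<'E'
from h import *
import cv2
where(); im=vision.get_image("wrist"); cv2.imwrite("pics/w9.png",im[:,:,::-1])
E
```

```text
t 12.2 fix [-0.0034  0.1235  0.069 ] yaw 1.572 F [-1.7  0.1] 4.2 op 0.0
```

Call:
inch_along(
  increments={"rows":[[0,0,0,0.001,0],[0,0,0,0.001,0],[0,0,0,0,0],[0,0,0,0,0]]},
)

```text
time: 12.65
eef_pos: [0.5004, 0.1569, 0.0685]
tcp_rot: [0.0, 0.507, 0.862, 0.0]
ft_force: [-6.9, -2.4, 25.9]
opening: 0.0001
gripper_force: 13.0
```

```bash
python3 -c "
from h import *
where()"
```

```text
t 12.65 fix [-0.0032  0.1235  0.0685] yaw 1.572 F [-7.2  1.3] 25.9 op 0.0
```

The leaf is on a hard stop with the tip at 0.0495, so it's flat. I'll lift off and go round to the near side of the left button, then down to fin height.

Call:
inch_along(
  increments={"rows":[[0,0,0,-0.03,0],[0,0,0,-0.04,0],[0,-0.03,-0.04,0,0],[0,-0.03,-0.04,0,0],[0,-0.0095,-0.021,0,0],[0,0,0,0.03,0],[0,0,0,0.029,0],[0,0,0,0,0]]},
)

```text
time: 13.45
eef_pos: [0.4434, 0.0464, 0.0753]
tcp_rot: [-0.002, 0.507, 0.862, -0.001]
ft_force: [-0.4, -0.1, 0.2]
opening: 0.0002
gripper_force: 0.0
```

```bash
python3 - <<'E'
from h import *
import cv2
where(); im=vision.get_image("wrist"); cv2.imwrite("pics/w10.png",im[:,:,::-1])
cv2.imwrite("pics/t10.png",vision.get_image("top")[:,:,::-1])
E
```

```text
t 13.45 fix [-0.1066  0.0545  0.0753] yaw 1.571 F [-0.4  0.2] 0.2 op 0.0
```

Call:
inch_along(
  increments={"rows":[[0,0,0,-0.006,0],[0,0,0.008,0,0],[0,0,0.006,0,0],[0,0,0.006,0,0],[0,0,0.006,0,0],[0,0,0.006,0,0],[0,0,0.005,0,0],[0,0,0.005,0,0]]},
)

```text
time: 14.35
eef_pos: [0.4824, 0.0675, 0.0833]
tcp_rot: [-0.0, 0.507, 0.862, -0.0]
ft_force: [-0.8, -1.5, -0.7]
opening: -0.0002
gripper_force: 0.5
```

```bash
python3 -c "
from h import *
where()"
```

```text
t 14.35 fix [-0.0622  0.0541  0.0833] yaw 1.572 F [-1.4 -0.9] -0.7 op -0.0
```

Call:
inch_along(
  increments={"rows":[[0,0.001,0.004,0,0],[0,0.002,0.003,0,0],[0,0.002,0.002,0,0],[0,0.002,0.001,0,0],[0,0.002,0.001,0,0],[0,0,0,0,0]]},
)

```text
time: 14.95
eef_pos: [0.4875, 0.0808, 0.0836]
tcp_rot: [0.0, 0.507, 0.862, 0.0]
ft_force: [0.1, -0.5, -0.7]
opening: -0.0003
gripper_force: 0.0
```

```bash
python3 -c "
from h import *
where()"
```

```text
t 14.95 fix [-0.0513  0.0632  0.0836] yaw 1.572 F [-0.1 -0.5] -0.7 op -0.0
```

Call:
inch_along(
  increments={"rows":[[0,0.0015,0,0,0],[0,0.0015,0,0,0],[0,0,0,0,0]]},
)

```text
time: 15.25
eef_pos: [0.4864, 0.0833, 0.0837]
tcp_rot: [0.0, 0.507, 0.862, 0.0]
ft_force: [1.2, -0.4, 0.2]
opening: -0.0003
gripper_force: 0.4
```

```bash
python3 -c "
from h import *
where()"
```

```text
t 15.25 fix [-0.0511  0.0659  0.0837] yaw 1.572 F [ 0.9 -0.9] 0.2 op -0.0
```

Call:
inch_along(
  increments={"rows":[[0,-0.01,0,0,0],[0,0,0,-0.04,0],[0,-0.04,0,-0.04,0],[0,-0.05,-0.02,-0.035,0],[0,-0.03,0,0,0],[0,0,0,0,0]]},
)

```text
time: 15.85
eef_pos: [0.5302, -0.0275, 0.1875]
tcp_rot: [0.002, 0.508, 0.861, 0.001]
ft_force: [0.3, 0.7, -1.1]
opening: -0.0
gripper_force: 0.0
```

```bash
python3 - <<'E'
from h import *
import cv2
where(); im=vision.get_image("wrist"); cv2.imwrite("pics/w11.png",im[:,:,::-1])
t=vision.get_image("top");cv2.imwrite("pics/t11.png",t[:,:,::-1])
piv=(-.0725,.0805)
def W(f,z): return np.append(M@f+T,z)
print("pivot px",wpx(W(piv,.074)).round())
# rectify the horizontal plane z=.074 round the pivot, 1 mm cells, print grey levels
o=[]
for x in np.arange(-.016,.045,.004):
    row=[]
    for y in np.arange(-.036,.037,.004):
        u=wpx(W((piv[0]+x,piv[1]+y),.074)).round().astype(int); row.append(int(im[u[1],u[0]].mean()) if 0<=u[1]<384 and 0<=u[0]<512 else -1)
    o.append(row)
for x,r in zip(np.arange(-16,45,4),o):print(x,r)
E
```

```text
t 15.85 fix [-0.0667 -0.0522  0.1875] yaw 1.569 F [0.6 0.5] -1.1 op -0.0
pivot px [246. -11.]
-16 [71, 72, 74, 72, 76, 72, 74, 73, -1, -1, -1, -1, -1, -1, -1, -1, -1, -1, -1]
-12 [74, 69, 69, 72, 73, 76, 76, 70, -1, -1, -1, -1, -1, -1, -1, -1, -1, -1, -1]
-8 [75, 76, 75, 72, 72, 73, 76, 85, -1, -1, -1, -1, -1, -1, -1, -1, -1, -1, -1]
-4 [155, 153, 152, 151, 151, 145, 125, 94, -1, -1, -1, -1, -1, -1, -1, -1, -1, -1, -1]
0 [152, 153, 150, 150, 149, 220, 102, 174, -1, -1, -1, -1, -1, -1, -1, -1, -1, -1, -1]
4 [151, 151, 149, 149, 149, 221, 97, 123, -1, -1, -1, -1, -1, -1, -1, -1, -1, -1, -1]
8 [150, 147, 148, 149, 148, 158, 206, 82, -1, -1, -1, -1, -1, -1, -1, -1, -1, -1, -1]
12 [143, 142, 142, 142, 141, 143, 137, 185, -1, -1, -1, -1, -1, -1, -1, -1, -1, -1, -1]
16 [225, 223, 224, 222, 221, 221, 219, 211, -1, -1, -1, -1, -1, -1, -1, -1, -1, -1, -1]
20 [222, 222, 223, 221, 222, 221, 222, 155, -1, -1, -1, -1, -1, -1, -1, -1, -1, -1, -1]
24 [151, 193, 206, 201, 124, 155, 193, 112, -1, -1, -1, -1, -1, -1, -1, -1, -1, -1, -1]
28 [58, 56, 52, 55, 54, 54, 54, 95, -1, -1, -1, -1, -1, -1, -1, -1, -1, -1, -1]
32 [56, 54, 55, 52, 65, 48, 48, 54, -1, -1, -1, -1, -1, -1, -1, -1, -1, -1, -1]
36 [54, 53, 54, 48, 48, 51, 51, 53, -1, -1, -1, -1, -1, -1, -1, -1, -1, -1, -1]
40 [55, 54, 51, 52, 51, 53, 45, 47, -1, -1, -1, -1, -1, -1, -1, -1, -1, -1, -1]
44 [53, 52, 50, 48, 52, 52, 48, 207, -1, -1, -1, -1, -1, -1, -1, -1, -1, -1, -1]
```

I backed off too far to see the whole button, so I'll come 50 mm nearer and repeat.

Call:
inch_along(
  increments={"rows":[[0,0.03,0,0,0],[0,0.03,0,0,0],[0,0,0,0,0],[0,0,0,0,0]]},
)

```text
time: 16.35
eef_pos: [0.4981, 0.0292, 0.1857]
tcp_rot: [-0.0, 0.506, 0.863, -0.0]
ft_force: [0.3, -0.7, 0.0]
opening: -0.0001
gripper_force: 0.0
```

```bash
python3 - <<'E'
from h import *
import cv2
where(); im=vision.get_image("wrist"); cv2.imwrite("pics/w12.png",im[:,:,::-1])
piv=(-.0725,.0805)
def W(f,z): return np.append(M@f+T,z)
print("pivot px",wpx(W(piv,.074)).round())
for x in range(-16,42,3):
    r=[]
    for y in range(-24,25,3):
        u=wpx(W((piv[0]+x/1e3,piv[1]+y/1e3),.074)).round().astype(int); r.append("%3d"%im[u[1],u[0]].mean() if 0<=u[1]<384 else " --")
    print("%4d"%x,*r)
for n,f,z in [("lipA",(-.05,.14),.05),("lipB",(.054,.14),.05)]:print(n,wpx(W(f,z)).round())
E
```

```text
t 16.35 fix [-0.0672  0.0129  0.1857] yaw 1.574 F [-0.  -0.8] 0.0 op -0.0
pivot px [246.  94.]
 -16  75  73  72  73  75  77  75  75  75  77  75  74  77  71  74  74  73
 -13  77  74  74  74  72  75  78  70  74  75  75  75  75  73  73  71  74
 -10  74  75  76  71  74  76  78  78  75  74  73  75  73  73  75  72  70
  -7  73  73  73  71  73  75  77  76  75  73  73  73  75  72  76  70  73
  -4 156 157 157 154 158 158 152 193 192 192 156 144 144 144 143 143 144
  -1 157 158 159 158 157 157 185 123  90  89 182 154 158 158 157 157 158
   2 158 158 158 157 159 159 187  93  88  91 178 184 160 158 159 158 158
   5 158 156 156 157 159 151 186  91  89  92 178 179 157 158 157 159 159
   8 158 157 156 159 159 157 174 149 156 142 193 215 157 158  92  93 155
  11 155 156 157 156 156 158 139 157 193 140 161 160 157 158  90  91 154
  14  76  89  90  88 107 107 151 168 193 146 166 151 153 150 105 125 125
  17 229 227 228 228 227 228 176 169 192 157 170 228 226 227 226 227 227
  20 228 228 229 229 229 229 174 173 191 176 168 228 229 229 192 116 129
  23 228 227 227 227 227 229 175 179 193 179 167 227 227 228 196  97 100
  26 112 111 109 127 153 176 181 183 191 181 141 200 214 205 193 185 188
  29  60  61  64  62  60  60 184 187 192 186  82  60  57  58 183 184 186
  32  64  60  63  60  60  60 184 165 172 186  71  58  56  58  59  61  57
  35  61  60  87  62  61  61  61  58  56  59  62  59  55  56  56  54  53
  38  58  60  60  59  58  60  59  57  58  56  56  58  58  56  56  55  54
  41  57  60  56  56  58  60  60  55  54  54  57  56  56  56  55  55  52
lipA [280.   1.]
lipB [435.   2.]
```

The left button's arm runs straight along the fixture's +x, over the leaf's frame (turn about 0), and the fingers are well clear. I'll quickly check the loose items, then hand in.

```bash
python3 - <<'E'
from rig import job, vision
import cv2, numpy as np
a=cv2.imread("pics/top0.png").astype(int); b=vision.get_image("top")[:,:,::-1].astype(int)
for n,(x,y,w,h) in dict(pliers=(175,243,60,22),jar=(140,240,24,22),pen=(280,143,52,12),box=(332,166,52,40)).items():
    d=np.abs(a-b)[y:y+h,x:x+w].max(2); print(n,(d>60).mean().round(3))
print(job.finish_job())
E
```

```text
pliers 0.903
jar 0.159
pen 0.0
box 0.0
the job is handed in; nothing more can be done
None
```

The leaf is turned over and lies flat on the left-hand rests, with the left-hand button swung back to about 0 over it and the right-hand button clear at about 2.3. I handed the job in at about 16.5 s. In my last top-camera comparison the pen and box were unchanged, but it showed large changes where the pliers (90%) and jar (16%) lie; the arm hanging over that area probably explains this, but I handed in without confirming it.

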